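Reset the tripped breaker under its push-latch cover

TASK

The breaker in the dark steel box on the bench has tripped. Press the box's push-latch cover so that it pops open, push the round breaker button inside fully home, then swing the cover down and press it until it latches shut again. Work with the fingertips only: pick nothing up, and leave the other things on the bench where they are.

Things in the scene. Friction and masses are not known exactly. Their poses are not given: they have to be found in the camera images.
- box: Fixed dark brown steel box, 170 (x) by 140 (y) by 70 mm high. Origin: centre of its underside, z up. Under the cover is an open well, 82 (x) by 86 mm (y), floor 40 mm above the bench, centred at x = -21, y = -4 mm; beside it, also under the cover, a latch housing at x = 20 to 68 mm.
- cover (a joint): Angle (rad) of the cover, a plate 140 (x) by 100 (y) by 10 mm, hinged at its +y edge. About 0: latched shut, upper face 8 mm above the box's top; positive: open, -y edge up. A spring opens it to 1.4, nearly upright, and keeps it so. Push-push latch: pressed down to its rigid stop (-0.068; it trips at -0.058) and let go, a shut cover pops open in about 1 s, an open one rises to 0 and stays latched.
- hinge_mid (a point): Middle of the hinge axis, at the height of the box's top (70 mm): at x = 0, y = +45 mm of the box. Same axes as the box.
- press_spot (a point): Point on the cover's outer (upper) face, 75 mm from the hinge axis, 25 mm from the free edge, x = -10 mm of the box: a good place to press. 2 to 4 N there takes the shut cover to its stop, some 5 mm down. Moves with the cover; its z axis is the outer face's normal, its y axis points from the free edge to the hinge.
- breaker (a joint): How far the breaker button is pushed in (m): 0 to 0.0015 at the start (tripped, standing out), 0.007 fully home. It resists with about 3 N and stays where it is left.
- breaker_top (a point): Centre of the top of the breaker button: plain, round, aluminium, 24 mm across, in a black collar 40 mm across, in the well at x = -22, y = -25 mm of the box, 70 mm from the hinge axis. Its top is 60 mm above the bench when fully out (10 mm below the box's top) and 53 mm when home, 3 mm above the collar.
- angle_plate: Loose slotted iron angle plate, 90 x 75 x 85 mm high, standing on its foot; origin centre of its underside. To be left alone.
- calculator: Loose pocket calculator, 75 x 130 x 14 mm, lying flat; origin centre of its underside. To be left alone.
- socket: Loose steel socket, 26 mm across and 50 mm high, standing; origin centre of its underside. To be left alone.

How it is judged:
On the way, in this order (a step that is already met when the one before it is completed fails the run):
1. the cover has popped open (value of joint cover above 1.2 rad), for 0.2 s.
2. the breaker button is fully home while the cover stands open (value of joint breaker above 0.0055 m and value of joint cover above 0.6 rad), for 0.1 s.
At the end, for the whole second after the job is handed in: The cover is latched shut (within 0.03 rad of 0) and stays so by itself, the breaker button is home (pushed in more than 5.5 mm), and the angle plate, calculator and socket are within 20 mm of where they stood (value of joint cover between -0.03 and 0.03 rad and value of joint breaker above 0.0055 m and distance of each of angle_plate, calculator, socket from where it was at the start of the episode below 0.02 m); the robot touches nothing.
It fails at once if a bystander is picked up or pushed away (distance of any of angle_plate, calculator, socket from where it was at the start of the episode above 0.02 m).
It fails at once if a bystander is tipped over (angle between any of angle_plate, calculator, socket's own z axis and vertical above 0.5 rad).
It also fails if it takes over 56 s, if anything falls off the work surface, if the arm or the gripper's body presses on something with over 40 N, if the wrist force passes 120 N, or if a joint passes its speed limit or range.

ROBOT

A 6-joint arm with a two-finger parallel gripper is mounted at the origin on the work surface. World frame = base frame: x ahead of the robot, y to its left, z up, the work surface at z = 0. Lengths are in m, angles in rad, forces in N, time in s.
With the tool pointing down it reaches from about 0.325 to 0.775 m from the base axis. Payload 5.5 kg.
Tool frame: the origin (TCP) lies at the very end of the fingers, on their centre line; the grasp point (between the pads) lies 19 mm behind it (manip.grip_depth is the z of the grasp point in the tool frame, in m); z points along the fingers, y is the line along which they close (so a half turn about z gives the same grasp; the last joint's range is limited). The gripper opens to 85 mm and grips with 20 to 120 N. Pads are 22 mm wide; open, the fingers measure 114 mm over their backs; the gripper's body (76 mm by 85 mm) begins 54 mm behind the grasp point. The pads swing forward as they close: fully open they stand 13 mm farther back than shut.
Start: joints at [1.049, 0.091, 1.231, -0, 1.82, -0.057], TCP at [0.269, 0.536, 0.231] pointing down, gripper open.
Joint ranges: [-2.87, 2.87], [-0.86, 2.18], [0.17, 2.46], [-1.51, 4.65], [0.06, 2.69], [-2.65, 2.65]. Speed limits (rad/s): [2.57, 2.57, 3.01, 3.14, 3.14, 3.14].

INTERFACE

Orientations are given as a rotation vector (axis times angle).
In Python, from cell import monitor, capture, camera_info, order, manip gives the robot as it stands.
- The arm moves only by the tool step_arm, never from a script. Its argument "series" is a list of rows, each an object with "delta_pos": the shift along the tool's x, y, z as a fraction of full scale, a list of three; "yaw": the turn about the tool's z as a fraction of full scale. In form: [{"delta_pos": [tx, ty, tz], "yaw": yaw}, ...]. A call has 1 to 5 rows; each row is the pose to reach, as a shift and turn from the pose commanded when the call began, along the tool's axes at that moment, turning the shorter way round; what a row does not reach only later rows make up. Full scale, the value 1, is 0.25 m for a shift and 360 degrees for a turn. A row lasts 1/12 s, in which the tool goes at most 41.7 mm and 7.16 degrees, less where a joint would pass 70% of its speed; a pose out of reach is approached as far as the arm can. A call with a number of a shift or a turn outside -1 to 1 is refused whole. A call with a gripper value outside its range is refused whole. "hand" is the opening, from 0 (shut) to 1 (fully open), set as the call begins (left out, the last holds). The fingers move at their own pace and stop on an object; "force" is the grip in N (left out, the last holds). Time passes only in rows, so rows that repeat a pose let the fingers close. It gives the time, the measured TCP pose, the force, the opening and the grip force at its end, in the units of the state.
- monitor.read_state(): the state, without advancing time (a new reading comes with each control period).
- capture(name): name is "scene" or "top"; returns the picture (480x640x3 uint8, red, green, blue); there is no depth.
- camera_info(name): a dict with "camera_matrix" (3x3 intrinsics, pixels), "dist_coeffs" ([k1, k2, p1, p2, k3] as OpenCV has them; the pictures are not rectified), "xyz" and "attitude" of the camera in the world. Camera axes: x right, y up, looking along -z (the intrinsics and any distortion apply to the point x, -y, -z); pixel columns grow to the right and rows downward; lengths in m; the calibration is good to about 2 mm. A picture is of the moment at which its call begins. camera_info takes no time and is no camera call.
- order.finish_job(): hands the job in; it is judged then, once.
The state is a dict: "time": time; "joints": joint angles; "qvel": joint speeds; "joint_efforts": joint torques, N m; "ee_pos": TCP position; "tool_rot": TCP orientation; "contact_force": force on the tool from outside, world axes, zero at the start; "wrist_torque": the same for the moment, N m; "gripper_width": finger opening in m; "gripper_force": force on a finger pad.
Only numpy, scipy, OpenCV 4.12 (cv2) and the standard library are available. Lean on these libraries where they do the work, as an engineer would, in place of code of your own. Each camera call takes 0.05 s, during which the arm holds its last target. There are 200 camera calls.

## Working session

There is one attempt and no reset: what is moved stays moved. The work goes in short steps, Python scripts to look and compute and a tool call to move; the robot and the scene stay as the last step left them, time stands still between calls to the robot, and variables do not carry over. Pictures are saved under pics/ and viewed, at most 10 in all, crops included, and the job is handed in when it is done.

Besides the shell and the picture viewer there is one more tool, called after "Emit:" as a command line: name --argument value ..., lists and objects as JSON in quotes. step_arm: Moves the arm, as the interface text tells. Its arguments: {"type":"object","properties":{"series":{"type":"array","items":{"type":"object","properties":{"delta_pos":{"type":"array","items":{"type":"number","minimum":-1,"maximum":1}},"yaw":{"type":"number","minimum":-1,"maximum":1}}}},"hand":{"type":"number"},"force":{"type":"number"}},"required":["series"]}

```bash
mkdir -p pics; python3 - <<'E'
from cell import monitor,capture,camera_info
import cv2
for n in("scene","top"):
    cv2.imwrite(f"pics/{n}0.png",capture(n)[:,:,::-1]); print(n,camera_info(n))
s=monitor.read_state();print(s)
E
```

```text
scene {'camera_matrix': array([[478.75557011,   0.        , 325.04507381],
       [  0.        , 478.75557011, 239.9354656 ],
       [  0.        ,   0.        ,   1.        ]]), 'dist_coeffs': array([0.02817791, 0.        , 0.        , 0.        , 0.        ]), 'xyz': array([0.97707032, 0.56653149, 0.68145475]), 'attitude': array([0.27954846, 1.01151142, 2.41494295])}
top {'camera_matrix': array([[482.658621  ,   0.        , 319.23325663],
       [  0.        , 482.658621  , 243.72361755],
       [  0.        ,   0.        ,   1.        ]]), 'dist_coeffs': array([0.02217882, 0.        , 0.        , 0.        , 0.        ]), 'xyz': array([0.5027723 , 0.04569526, 1.08245336]), 'attitude': array([ 0.10352252, -0.1085901 , -1.56987253])}
{'time': 0.1, 'joints': array([ 1.04929789e+00,  9.18309985e-02,  1.23180379e+00,  1.61397188e-05,
        1.81978325e+00, -5.67104091e-02]), 'qvel': array([ 2.01204379e-03,  7.21563759e-04, -1.96790886e-03, -2.99278191e-04,
       -3.53146623e-06, -2.84266203e-04]), 'joint_efforts': array([ 2.46355507e-03, -4.60218608e+01, -4.19220006e+01, -1.58244220e-04,
        1.06529615e-02,  5.49418473e-06]), 'ee_pos': array([0.26881542, 0.53612776, 0.23021389]), 'tool_rot': array([-7.23403779e-01, -3.05661906e+00,  2.74084813e-03]), 'contact_force': array([ 0.60903945,  0.08119767, -0.35660658]), 'wrist_torque': array([0.03837273, 0.03002846, 0.03127594]), 'gripper_force': 0.0, 'gripper_width': 0.08550026856238854}
```

View pics/scene0.png

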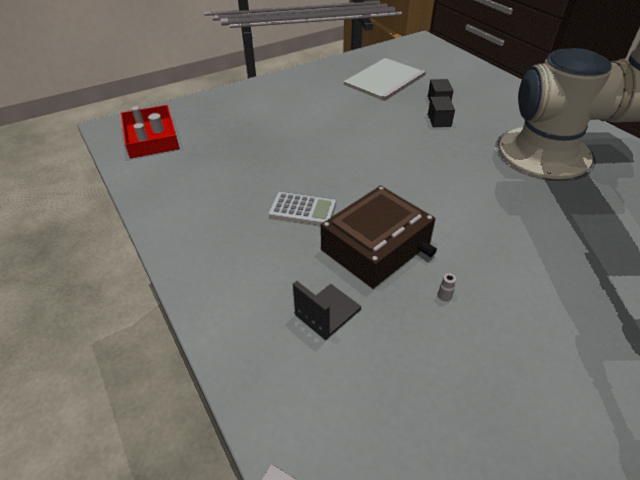

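View pics/top0.png

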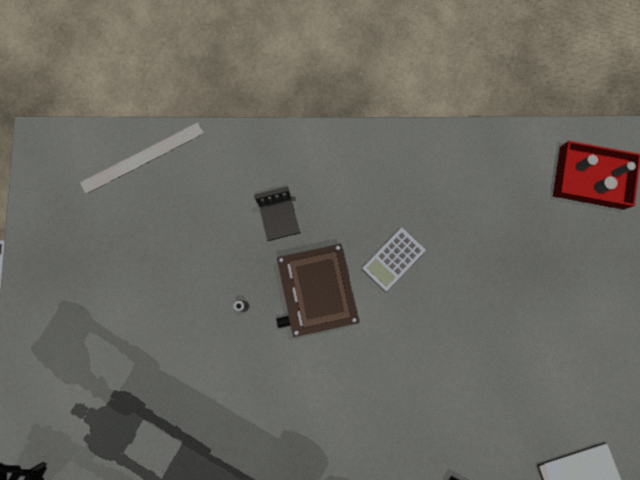

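The top view shows the box at about (318,290), with its screws near (280,258), (338,247), (356,321) and (296,333). The light hinge marks are on the image-left side, near (293,295). The socket is at (240,306), the angle plate at (278,215) and the calculator at (394,260). I'll zoom in and measure.

```bash
cat >h.py <<'E'
import numpy as np,cv2
from scipy.spatial.transform import Rotation as R
from cell import camera_info
def ray(n,uv):
    c=camera_info(n); p=cv2.undistortPoints(np.array(uv,float).reshape(-1,1,2),c["camera_matrix"],c["dist_coeffs"]).reshape(-1,2)
    d=np.c_[p[:,0],-p[:,1],-np.ones(len(p))]
    return np.array(c["xyz"]),R.from_rotvec(c["attitude"]).apply(d)
def onz(n,uv,z):
    o,d=ray(n,uv); return o+d*((z-o[2])/d[:,2])[:,None]
def proj(n,P):
    c=camera_info(n); q=R.from_rotvec(c["attitude"]).inv().apply(np.atleast_2d(P)-c["xyz"])*[1,-1,-1]
    return cv2.projectPoints(q,np.zeros(3),np.zeros(3),c["camera_matrix"],c["dist_coeffs"])[0].reshape(-1,2)
E
python3 - <<'E'
from h import *
t=cv2.imread("pics/top0.png");s=cv2.imread("pics/scene0.png")
a=cv2.resize(t[230:350,260:380],(480,480),interpolation=cv2.INTER_CUBIC)
cv2.imwrite("pics/z.png",a)
hsv=cv2.cvtColor(t,cv2.COLOR_BGR2HSV)
m=cv2.inRange(hsv,(0,70,20),(20,255,140)); m[:230]=0;m[345:]=0;m[:,:270]=0;m[:,365:]=0
c=max(cv2.findContours(m,0,2)[0],key=cv2.contourArea); r=cv2.minAreaRect(c);print(r)
b=onz("top",cv2.boxPoints(r),.07);print(b.round(4),np.linalg.norm(np.diff(b,axis=0),axis=1))
for uv in[(280,258),(338,247),(356,321),(296,333)]:print(onz("top",[uv],.07).round(4))
for uv in[(380,188),(433,217),(375,259),(324,226)]:print('s',onz("scene",[uv],.07).round(4))
print('socket',onz("top",[(240,306)],.05),'plate',onz("top",[(272,196),(289,190)],.085),'calc',onz("top",[(365,268),(386,290)],.014))
E
```

```text
((316.4352722167969, 289.9588317871094), (80.37274169921875, 67.68231201171875), 77.47119140625)
[[ 0.6099  0.1362  0.07  ]
 [ 0.641  -0.0033  0.07  ]
 [ 0.477  -0.0381  0.07  ]
 [ 0.4474  0.0985  0.07  ]] [0.14291772 0.16765032 0.13976076]
[[0.6101 0.125  0.07  ]]
[[0.6333 0.0026 0.07  ]]
[[ 0.4787 -0.0335  0.07  ]]
[[0.4545 0.0906 0.07  ]]
s [[ 0.4813 -0.0326  0.07  ]]
s [[0.4481 0.0923 0.07  ]]
s [[0.6061 0.1233 0.07  ]]
s [[0.6377 0.0042 0.07  ]]
socket [[0.51013137 0.2103337  0.05      ]] plate [[0.74015703 0.14192708 0.085     ]
 [0.75311207 0.10611255 0.085     ]] calc [[ 0.59340589 -0.05934662  0.014     ]
 [ 0.54473074 -0.104913    0.014     ]]
```

View pics/z.png

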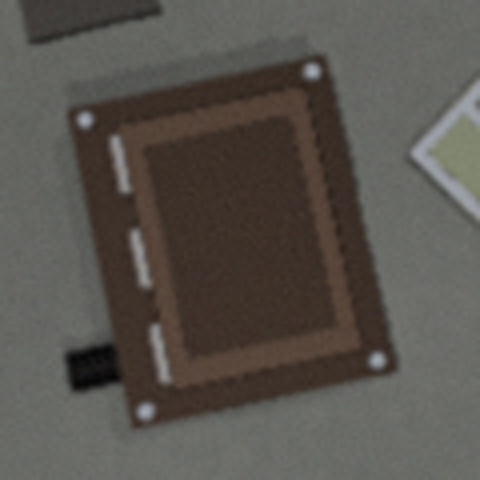

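The zoom confirms it: the hinge knuckles are on the image-left side (box +y), and the box yaw is about 12°. I'll take the centre as (0.544, 0.0467). Next is a helper that converts box-frame targets into tool shifts.

```bash
cat >>h.py <<'E'
from cell import monitor
C=np.array([.544,.0467]);A=np.radians(12.2);RB=np.array([[np.cos(A),-np.sin(A)],[np.sin(A),np.cos(A)]])
def go(*pts):  # box-frame mm -> fractions of full scale, from measured pose
    s=monitor.read_state();r=R.from_rotvec(s["tool_rot"]);M=r.as_matrix()
    b=RB.T@(s["ee_pos"][:2]-C)*1000
    print("t%.2f box"%s["time"],b.round(1),(s["ee_pos"][2]*1000).round(1),"yaw frac to box-x %.4f"%(((np.degrees(np.arctan2(M[1,1],M[0,1]))-12.2+90)%180-90)/360),"F",s["contact_force"].round(1),"tilt",M[:,2].round(3))
    for p in pts:
        w=np.r_[RB@(np.array(p[:2])/1000)+C,p[2]/1000]
        print(p,(r.inv().apply(w-s["ee_pos"])/.25).round(4))
E
python3 -c "
from h import *
go((-10,-30,230),(-10,-30,110))"
```

```text
t0.10 box [-165.5  536.5] 230.2 yaw frac to box-x 0.1421 F [ 0.6  0.1 -0.4] tilt [-0.001 -0.002 -1.   ]
(-10, -30, 230) [-1.9056 -1.3752  0.0031]
(-10, -30, 110) [-1.9056 -1.3743  0.4831]
```

Emit:
step_arm --series '[{"delta_pos": [-0.7, -0.5, 0], "yaw": 0.142}, {"delta_pos": [-0.7, -0.5, 0], "yaw": 0.142}, {"delta_pos": [-0.7, -0.5, 0], "yaw": 0.142}, {"delta_pos": [-0.7, -0.5, 0], "yaw": 0.142}, {"delta_pos": [-0.7, -0.5, 0], "yaw": 0.142}]' --hand 0

```text
time: 0.52
ee_pos: [0.3665, 0.3503, 0.2307]
tool_rot: [-1.636, -2.682, 0.001]
contact_force: [1.1, -0.6, 0.4]
gripper_width: 0.0256
gripper_force: 0.0
```

```bash
python3 -c "
from h import *
go((-10,-30,230),(-10,-30,110))"
```

```text
t0.52 box [-109.4  334.3] 230.7 yaw frac to box-x 0.0418 F [ 1.1 -0.6  0.4] tilt [-0.    -0.001 -1.   ]
(-10, -30, 230) [-1.5104  0.0056  0.0033]
(-10, -30, 110) [-1.5102  0.0059  0.4833]
```

Emit:
step_arm --series '[{"delta_pos": [-0.8, 0, 0], "yaw": 0.042}, {"delta_pos": [-0.8, 0, 0], "yaw": 0.042}, {"delta_pos": [-0.8, 0, 0], "yaw": 0.042}, {"delta_pos": [-0.8, 0, 0], "yaw": 0.042}, {"delta_pos": [-0.8, 0, 0], "yaw": 0.042}]'

```text
time: 0.93
ee_pos: [0.4594, 0.1721, 0.2309]
tool_rot: [1.969, 2.447, -0.001]
contact_force: [-0.2, -0.0, -0.1]
gripper_width: 0.0
gripper_force: 0.0
```

```bash
python3 -c "
from h import *
go((-10,-30,230),(-10,-30,110))"
```

```text
t0.93 box [-56.2 140.4] 230.9 yaw frac to box-x 0.0005 F [-0.2 -0.  -0.1] tilt [-0.    -0.001 -1.   ]
(-10, -30, 230) [-0.6822  0.1827  0.0041]
(-10, -30, 110) [-0.6819  0.1829  0.4841]
```

Emit:
step_arm --series '[{"delta_pos": [-0.682, 0.183, 0.1]}, {"delta_pos": [-0.682, 0.183, 0.2]}, {"delta_pos": [-0.682, 0.183, 0.3]}, {"delta_pos": [-0.682, 0.183, 0.4]}, {"delta_pos": [-0.682, 0.183, 0.48]}]'

```text
invalid input
```

Emit:
step_arm --series '[{"delta_pos": [0, 0, 0]}, {"delta_pos": [0, 0, 0]}]'

```text
invalid input
```

```bash
python3 -c "
from h import *
from cell import capture
go((-10,-30,110),(-10,-30,78))
cv2.imwrite('pics/s1.png',cv2.resize(capture('scene')[100:340,240:560,::-1],(640,480)))"
```

```text
t0.93 box [-56.2 140.4] 230.9 yaw frac to box-x 0.0005 F [-0.2 -0.  -0.1] tilt [-0.    -0.001 -1.   ]
(-10, -30, 110) [-0.6819  0.1829  0.4841]
(-10, -30, 78) [-0.6818  0.1829  0.6121]
```

View pics/s1.png

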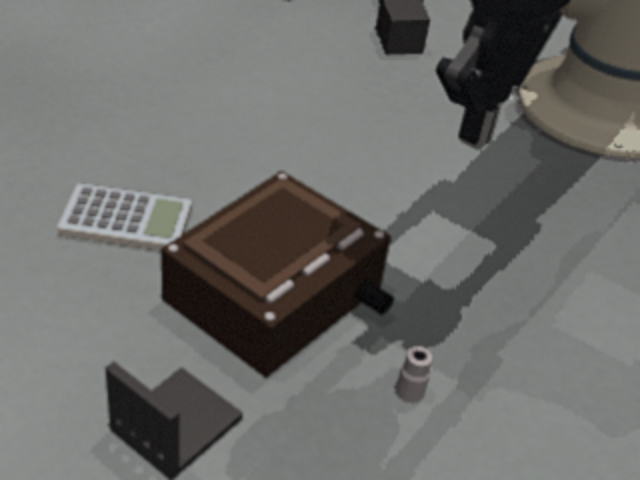

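Those calls were refused because they left out yaw, so the arm hasn't moved. The picture shows the box untouched with its cover shut, and the closed gripper up at crop (480,130). I'll resend with yaw included.

Emit:
step_arm --series '[{"delta_pos": [-0.682, 0.183, 0.1], "yaw": 0}, {"delta_pos": [-0.682, 0.183, 0.2], "yaw": 0}, {"delta_pos": [-0.682, 0.183, 0.3], "yaw": 0}, {"delta_pos": [-0.682, 0.183, 0.4], "yaw": 0}, {"delta_pos": [-0.682, 0.183, 0.48], "yaw": 0}]'

```text
time: 1.4
ee_pos: [0.5377, 0.0237, 0.1267]
tool_rot: [1.968, 2.445, 0.003]
contact_force: [-0.0, 0.4, 0.3]
gripper_width: -0.0004
gripper_force: 0.0
```

Emit:
step_arm --series '[{"delta_pos": [0, 0, 0], "yaw": 0}, {"delta_pos": [0, 0, 0], "yaw": 0}]'

```text
time: 1.57
ee_pos: [0.5345, 0.0255, 0.1229]
tool_rot: [-1.967, -2.443, 0.006]
contact_force: [0.4, -0.4, 0.4]
gripper_width: -0.0002
gripper_force: 0.0
```

```bash
python3 -c "
from h import *
go((-10,-30,110),(-10,-30,78))"
```

```text
t1.57 box [-13.8 -18.7] 122.9 yaw frac to box-x 0.0003 F [ 0.4 -0.4  0.4] tilt [-0.007  0.    -1.   ]
(-10, -30, 110) [-0.0452  0.0154  0.0514]
(-10, -30, 78) [-0.0455  0.0162  0.1794]
```

Emit:
step_arm --series '[{"delta_pos": [-0.045, 0.016, 0.05], "yaw": 0}, {"delta_pos": [-0.045, 0.016, 0.09], "yaw": 0}, {"delta_pos": [-0.045, 0.016, 0.13], "yaw": 0}, {"delta_pos": [-0.045, 0.016, 0.15], "yaw": 0}, {"delta_pos": [-0.045, 0.016, 0.15], "yaw": 0}]'

```text
time: 1.98
ee_pos: [0.5415, 0.0167, 0.0871]
tool_rot: [-1.965, -2.448, 0.002]
contact_force: [-1.1, -0.5, -0.3]
gripper_width: 0.0002
gripper_force: 0.0
```

```bash
python3 -c "
from h import *
go((-10,-30,78),(-10,-30,73))"
```

```text
t1.98 box [ -8.8 -28.8] 87.1 yaw frac to box-x 0.0008 F [-1.1 -0.5 -0.3] tilt [-0.002  0.    -1.   ]
(-10, -30, 78) [-0.0047 -0.0048  0.0365]
(-10, -30, 73) [-0.0047 -0.0047  0.0565]
```

Now press slowly to about 74 mm.

Emit:
step_arm --series '[{"delta_pos": [0, 0, 0.02], "yaw": 0}, {"delta_pos": [0, 0, 0.036], "yaw": 0}, {"delta_pos": [0, 0, 0.044], "yaw": 0}, {"delta_pos": [0, 0, 0.05], "yaw": 0}, {"delta_pos": [0, 0, 0.052], "yaw": 0}]'

```text
time: 2.4
ee_pos: [0.5425, 0.016, 0.0758]
tool_rot: [1.967, 2.449, 0.001]
contact_force: [-0.0, 1.0, 1.2]
gripper_width: 0.0001
gripper_force: 0.7
```

Emit:
step_arm --series '[{"delta_pos": [0, 0, 0.004], "yaw": 0}, {"delta_pos": [0, 0, 0.008], "yaw": 0}, {"delta_pos": [0, 0, 0.012], "yaw": 0}, {"delta_pos": [0, 0, 0.012], "yaw": 0}]'

```text
time: 2.73
ee_pos: [0.5426, 0.0159, 0.0733]
tool_rot: [1.967, 2.448, 0.001]
contact_force: [-0.4, -0.0, 3.2]
gripper_width: -0.0002
gripper_force: 1.7
```

Emit:
step_arm --series '[{"delta_pos": [0, 0, 0.004], "yaw": 0}, {"delta_pos": [0, 0, 0.008], "yaw": 0}, {"delta_pos": [0, 0, 0.008], "yaw": 0}]'

```text
time: 2.98
ee_pos: [0.5427, 0.0159, 0.0731]
tool_rot: [1.967, 2.448, 0.002]
contact_force: [-5.7, -1.3, 11.8]
gripper_width: -0.0001
gripper_force: 6.1
```

At the stop: about 12 N and no further movement. Lift quickly.

Emit:
step_arm --series '[{"delta_pos": [0, 0, -0.15], "yaw": 0}, {"delta_pos": [0, 0, -0.3], "yaw": 0}, {"delta_pos": [0, 0, -0.45], "yaw": 0}, {"delta_pos": [0, 0, -0.55], "yaw": 0}, {"delta_pos": [0, 0, -0.55], "yaw": 0}]'

```text
time: 3.4
ee_pos: [0.5445, 0.0159, 0.2154]
tool_rot: [1.962, 2.442, 0.01]
contact_force: [1.0, 0.1, 1.4]
gripper_width: 0.0003
gripper_force: 0.0
```

Emit:
step_arm --series '[{"delta_pos": [-0.12, 0, 0], "yaw": 0}, {"delta_pos": [-0.12, 0, 0], "yaw": 0}, {"delta_pos": [-0.12, 0, 0], "yaw": 0}, {"delta_pos": [-0.12, 0, 0], "yaw": 0}, {"delta_pos": [-0.12, 0, 0], "yaw": 0}]'

```text
time: 3.82
ee_pos: [0.5485, -0.0128, 0.2073]
tool_rot: [-1.967, -2.448, 0.001]
contact_force: [0.1, -0.2, 0.2]
gripper_width: -0.0003
gripper_force: 0.0
```

Emit:
step_arm --series '[{"delta_pos": [0, 0, 0], "yaw": 0}, {"delta_pos": [0, 0, 0], "yaw": 0}, {"delta_pos": [0, 0, 0], "yaw": 0}, {"delta_pos": [0, 0, 0], "yaw": 0}, {"delta_pos": [0, 0, 0], "yaw": 0}]'

```text
time: 4.23
ee_pos: [0.5488, -0.0131, 0.2082]
tool_rot: [1.967, 2.449, 0.0]
contact_force: [-0.6, 0.3, -0.6]
gripper_width: -0.0
gripper_force: 0.0
```

```bash
python3 -c "
from h import *
from cell import capture
go((-22,-25,120),(-22,-30,100))
a=capture('scene')[100:340,240:560,::-1];b=capture('top')[170:350,220:440,::-1]
cv2.imwrite('pics/s2.png',np.hstack([cv2.resize(a,(400,300)),cv2.resize(b,(366,300))]))"
```

```text
t4.23 box [ -7.9 -59.5] 208.2 yaw frac to box-x 0.0007 F [-0.6  0.3 -0.6] tilt [ 0.  0. -1.]
(-22, -25, 120) [ 0.1383 -0.0558  0.3527]
(-22, -30, 100) [ 0.1183 -0.0559  0.4327]
```

View pics/s2.png

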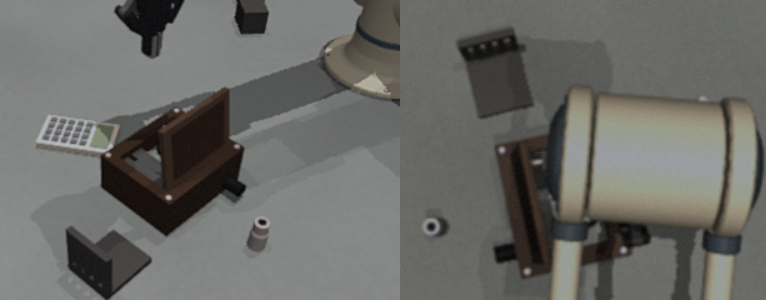

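The cover stands open at about 80°, and the bystanders haven't moved. Now the button.

Emit:
step_arm --series '[{"delta_pos": [0.12, -0.056, 0.1], "yaw": 0}, {"delta_pos": [0.12, -0.056, 0.2], "yaw": 0}, {"delta_pos": [0.12, -0.056, 0.3], "yaw": 0}, {"delta_pos": [0.12, -0.056, 0.36], "yaw": 0}, {"delta_pos": [0.12, -0.056, 0.36], "yaw": 0}]'

```text
time: 4.75
ee_pos: [0.5265, 0.0132, 0.1137]
tool_rot: [-1.964, -2.445, 0.007]
contact_force: [-0.1, 0.3, 0.0]
gripper_width: -0.0
gripper_force: 0.0
```

Emit:
step_arm --series '[{"delta_pos": [0, 0, 0], "yaw": 0}, {"delta_pos": [0, 0, 0], "yaw": 0}]'

```text
time: 4.92
ee_pos: [0.5294, 0.0129, 0.1197]
tool_rot: [1.967, 2.448, 0.002]
contact_force: [0.1, -0.5, 0.1]
gripper_width: 0.0001
gripper_force: 0.0
```

```bash
python3 -c "
from h import *
from cell import capture
go((-22,-27,66),(-22,-27,52))
a=capture('scene')[100:340,240:560,::-1]
cv2.imwrite('pics/s3.png',cv2.resize(a,(640,480)))"
```

```text
t4.92 box [-21.5 -30. ] 119.7 yaw frac to box-x 0.0006 F [ 0.1 -0.5  0.1] tilt [ 0.002 -0.    -1.   ]
(-22, -27, 66) [ 0.012  -0.0025  0.2148]
(-22, -27, 52) [ 0.0121 -0.0026  0.2708]
```

View pics/s3.png

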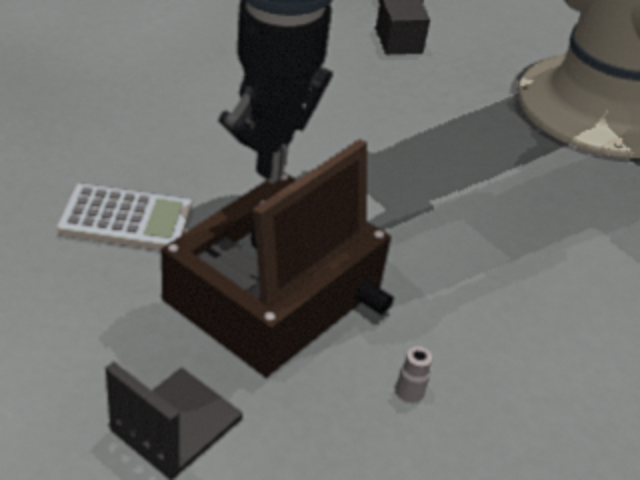

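The picture shows the fingertips above the well and in front of the open cover, with clearance all round. Descend and press.

Emit:
step_arm --series '[{"delta_pos": [0.012, -0.003, 0.08], "yaw": 0}, {"delta_pos": [0.012, -0.003, 0.16], "yaw": 0}, {"delta_pos": [0.012, -0.003, 0.21], "yaw": 0}, {"delta_pos": [0.012, -0.003, 0.22], "yaw": 0}, {"delta_pos": [0.012, -0.003, 0.23], "yaw": 0}]'

```text
time: 5.38
ee_pos: [0.5275, 0.0156, 0.061]
tool_rot: [1.968, 2.449, 0.0]
contact_force: [-0.2, -0.3, 0.3]
gripper_width: 0.0003
gripper_force: 0.0
```

Emit:
step_arm --series '[{"delta_pos": [0, 0, 0.01], "yaw": 0}, {"delta_pos": [0, 0, 0.02], "yaw": 0}, {"delta_pos": [0, 0, 0.03], "yaw": 0}, {"delta_pos": [0, 0, 0.036], "yaw": 0}, {"delta_pos": [0, 0, 0.036], "yaw": 0}]'

```text
time: 5.8
ee_pos: [0.5281, 0.0156, 0.053]
tool_rot: [1.966, 2.447, 0.002]
contact_force: [-1.1, 0.0, 4.9]
gripper_width: 0.0001
gripper_force: 2.9
```

Emit:
step_arm --series '[{"delta_pos": [0, 0, 0.004], "yaw": 0}, {"delta_pos": [0, 0, 0.008], "yaw": 0}, {"delta_pos": [0, 0, 0.008], "yaw": 0}]'

```text
time: 6.05
ee_pos: [0.5282, 0.0156, 0.0529]
tool_rot: [1.966, 2.447, 0.003]
contact_force: [-6.8, -0.7, 15.0]
gripper_width: 0.0001
gripper_force: 7.2
```

The button is home: it stopped rigidly at 52.9 mm under 15 N. Lift out, then go round behind the cover.

Emit:
step_arm --series '[{"delta_pos": [0, 0, -0.15], "yaw": 0}, {"delta_pos": [0, 0, -0.3], "yaw": 0}, {"delta_pos": [0, 0, -0.45], "yaw": 0}, {"delta_pos": [0, 0, -0.6], "yaw": 0}, {"delta_pos": [0, 0, -0.75], "yaw": 0}]'

```text
time: 6.47
ee_pos: [0.5271, 0.0157, 0.239]
tool_rot: [1.967, 2.449, 0.001]
contact_force: [0.3, -0.5, -0.8]
gripper_width: -0.0001
gripper_force: 0.0
```

Emit:
step_arm --series '[{"delta_pos": [0, 0, 0], "yaw": 0}, {"delta_pos": [0, 0, 0], "yaw": 0}]'

```text
time: 6.63
ee_pos: [0.5286, 0.0157, 0.2407]
tool_rot: [1.964, 2.445, 0.006]
contact_force: [0.9, 0.1, -0.3]
gripper_width: -0.0001
gripper_force: 0.0
```

```bash
python3 -c "
from h import *
go((-10,95,245),(-10,95,145))"
```

```text
t6.63 box [-21.6 -27.1] 240.7 yaw frac to box-x 0.0007 F [ 0.9  0.1 -0.3] tilt [ 0.007 -0.    -1.   ]
(-10, 95, 245) [ 0.488   0.0486 -0.0178]
(-10, 95, 145) [0.4887 0.0459 0.3822]
```

Emit:
step_arm --series '[{"delta_pos": [0.16, 0.016, 0], "yaw": 0}, {"delta_pos": [0.32, 0.032, 0], "yaw": 0}, {"delta_pos": [0.49, 0.048, 0], "yaw": 0}, {"delta_pos": [0.49, 0.048, 0], "yaw": 0}, {"delta_pos": [0.49, 0.048, 0.06], "yaw": 0}]'

```text
time: 7.05
ee_pos: [0.5127, 0.1405, 0.2231]
tool_rot: [1.961, 2.452, 0.003]
contact_force: [-0.2, -0.5, 0.1]
gripper_width: -0.0003
gripper_force: 0.0
```

Emit:
step_arm --series '[{"delta_pos": [0, 0, 0.1], "yaw": 0}, {"delta_pos": [0, 0, 0.2], "yaw": 0}, {"delta_pos": [0, 0, 0.33], "yaw": 0}, {"delta_pos": [0, 0, 0.33], "yaw": 0}, {"delta_pos": [0, 0, 0.33], "yaw": 0}]'

```text
time: 7.47
ee_pos: [0.5109, 0.1375, 0.1364]
tool_rot: [-1.965, -2.446, 0.008]
contact_force: [0.1, 0.8, 0.6]
gripper_width: 0.0003
gripper_force: 0.0
```

```bash
python3 -c "
from h import *
from cell import capture
h=13
def p(t,r=75): return (-10,round(45-r*np.cos(t)+8*np.sin(t)+h,1),round(70+r*np.sin(t)+8*np.cos(t),1))
go(*[p(t) for t in (1.4,1.2,1,.8,.6,.4,.2,.05)])
a=capture('scene')[100:340,240:560,::-1];b=capture('top')[170:350,220:440,::-1]
cv2.imwrite('pics/s4.png',np.hstack([cv2.resize(a,(400,300)),cv2.resize(b,(366,300))]))"
```

```text
t7.47 box [-13.2  95.7] 136.4 yaw frac to box-x 0.0007 F [0.1 0.8 0.6] tilt [-0.007 -0.001 -1.   ]
(-10, np.float64(53.1), np.float64(145.3)) [-0.1705  0.0119 -0.0355]
(-10, np.float64(38.3), np.float64(142.8)) [-0.2297  0.0117 -0.0255]
(-10, np.float64(24.2), np.float64(137.4)) [-0.2861  0.0116 -0.0039]
(-10, np.float64(11.5), np.float64(129.4)) [-0.3369  0.0116  0.0281]
(-10, np.float64(0.6), np.float64(119.0)) [-0.3805  0.0117  0.0697]
(-10, np.float64(-8.0), np.float64(106.6)) [-0.4149  0.0119  0.1193]
(-10, np.float64(-13.9), np.float64(92.7)) [-0.4385  0.0122  0.1749]
(-10, np.float64(-16.5), np.float64(81.7)) [-0.4489  0.0124  0.2189]
```

View pics/s4.png

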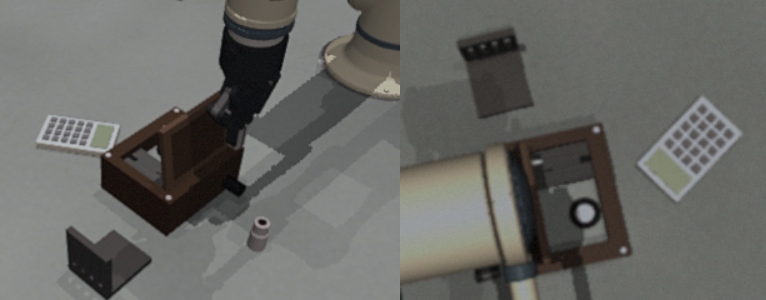

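The gripper stands behind the open cover, and the button is visible at crop (585,212). Now swing the cover down along its arc.

Emit:
step_arm --series '[{"delta_pos": [-0.14, 0.012, -0.036], "yaw": 0}, {"delta_pos": [-0.17, 0.012, -0.036], "yaw": 0}, {"delta_pos": [-0.2, 0.012, -0.03], "yaw": 0}, {"delta_pos": [-0.23, 0.012, -0.025], "yaw": 0}, {"delta_pos": [-0.258, 0.012, -0.015], "yaw": 0}]'

```text
time: 7.98
ee_pos: [0.5301, 0.0754, 0.1447]
tool_rot: [1.967, 2.448, 0.003]
contact_force: [0.3, 0.9, 1.4]
gripper_width: -0.0004
gripper_force: 0.7
```

```bash
python3 -c "
from h import *
h=13
def p(t,r=75): return (-10,round(45-r*np.cos(t)+8*np.sin(t)+h,1),round(70+r*np.sin(t)+8*np.cos(t),1))
go(*[p(t) for t in (1.1,.95,.8,.65,.5,.4,.3,.2,.1,.02)])"
```

```text
t7.98 box [-7.5 31. ] 144.7 yaw frac to box-x 0.0007 F [0.3 0.9 1.4] tilt [ 0.002  0.001 -1.   ]
(-10, np.float64(31.1), np.float64(140.5)) [ 0.0005 -0.0101  0.0167]
(-10, np.float64(20.9), np.float64(135.7)) [-0.0403 -0.0104  0.0359]
(-10, np.float64(11.5), np.float64(129.4)) [-0.0779 -0.0106  0.0611]
(-10, np.float64(3.1), np.float64(121.8)) [-0.1115 -0.0108  0.0915]
(-10, np.float64(-4.0), np.float64(113.0)) [-0.14   -0.011   0.1267]
(-10, np.float64(-8.0), np.float64(106.6)) [-0.156  -0.0112  0.1523]
(-10, np.float64(-11.3), np.float64(99.8)) [-0.1692 -0.0113  0.1795]
(-10, np.float64(-13.9), np.float64(92.7)) [-0.1796 -0.0114  0.2079]
(-10, np.float64(-15.8), np.float64(85.4)) [-0.1872 -0.0115  0.2371]
(-10, np.float64(-16.8), np.float64(79.5)) [-0.1912 -0.0116  0.2607]
```

Emit:
step_arm --series '[{"delta_pos": [-0.04, 0, 0.036], "yaw": 0}, {"delta_pos": [-0.078, 0, 0.061], "yaw": 0}, {"delta_pos": [-0.11, 0, 0.09], "yaw": 0}, {"delta_pos": [-0.14, 0, 0.126], "yaw": 0}, {"delta_pos": [-0.156, 0, 0.15], "yaw": 0}]'

```text
time: 8.4
ee_pos: [0.5376, 0.0364, 0.104]
tool_rot: [-1.968, -2.448, 0.002]
contact_force: [0.8, 0.9, 1.2]
gripper_width: -0.0004
gripper_force: 0.9
```

```bash
python3 -c "
from h import *
from cell import capture
h=13
def p(t,r=75): return (-10,round(45-r*np.cos(t)+8*np.sin(t)+h,1),round(70+r*np.sin(t)+8*np.cos(t),1))
go(*[p(t) for t in (.4,.3,.2,.1,.02)])
a=capture('scene')[100:340,240:560,::-1]
cv2.imwrite('pics/s5.png',cv2.resize(a,(640,480)))"
```

```text
t8.40 box [-8.4 -8.8] 104.0 yaw frac to box-x 0.0005 F [0.8 0.9 1.2] tilt [-0.001 -0.    -1.   ]
(-10, np.float64(-8.0), np.float64(106.6)) [ 0.0031 -0.0064 -0.0103]
(-10, np.float64(-11.3), np.float64(99.8)) [-0.0101 -0.0064  0.0169]
(-10, np.float64(-13.9), np.float64(92.7)) [-0.0205 -0.0064  0.0453]
(-10, np.float64(-15.8), np.float64(85.4)) [-0.0281 -0.0064  0.0745]
(-10, np.float64(-16.8), np.float64(79.5)) [-0.0321 -0.0064  0.0981]
```

View pics/s5.png

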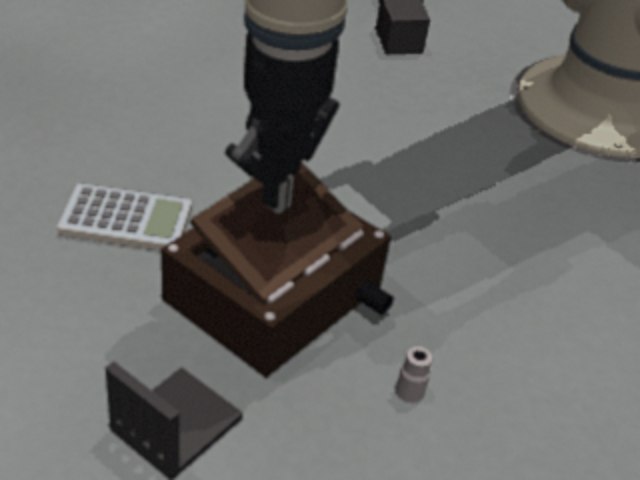

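The cover is nearly down, at about 0.35 rad, under the fingertips. Keep going and slide out towards the press spot.

Emit:
step_arm --series '[{"delta_pos": [-0.02, 0, 0.017], "yaw": 0}, {"delta_pos": [-0.04, 0, 0.045], "yaw": 0}, {"delta_pos": [-0.06, 0, 0.07], "yaw": 0}, {"delta_pos": [-0.08, 0, 0.09], "yaw": 0}, {"delta_pos": [-0.08, 0, 0.1], "yaw": 0}]'

```text
time: 8.87
ee_pos: [0.5421, 0.0169, 0.0797]
tool_rot: [-1.968, -2.448, 0.002]
contact_force: [-0.7, -1.8, 0.8]
gripper_width: -0.0002
gripper_force: 0.7
```

Emit:
step_arm --series '[{"delta_pos": [0, 0, 0.006], "yaw": 0}, {"delta_pos": [0, 0, 0.012], "yaw": 0}, {"delta_pos": [0, 0, 0.016], "yaw": 0}, {"delta_pos": [0, 0, 0.016], "yaw": 0}]'

```text
time: 9.2
ee_pos: [0.5423, 0.0179, 0.077]
tool_rot: [1.967, 2.449, -0.0]
contact_force: [-0.6, -0.9, 1.2]
gripper_width: 0.0
gripper_force: 0.8
```

Emit:
step_arm --series '[{"delta_pos": [0, 0, 0.006], "yaw": 0}, {"delta_pos": [0, 0, 0.01], "yaw": 0}, {"delta_pos": [0, 0, 0.014], "yaw": 0}, {"delta_pos": [0, 0, 0.018], "yaw": 0}, {"delta_pos": [0, 0, 0.018], "yaw": 0}]'

```text
time: 9.62
ee_pos: [0.5425, 0.0179, 0.0734]
tool_rot: [1.967, 2.448, 0.001]
contact_force: [-0.5, -1.6, 5.5]
gripper_width: 0.0
gripper_force: 2.8
```

Emit:
step_arm --series '[{"delta_pos": [0, 0, 0.004], "yaw": 0}, {"delta_pos": [0, 0, 0.006], "yaw": 0}, {"delta_pos": [0, 0, 0.006], "yaw": 0}]'

```text
time: 9.87
ee_pos: [0.5426, 0.0179, 0.0732]
tool_rot: [1.967, 2.448, 0.002]
contact_force: [-4.0, -1.8, 11.2]
gripper_width: 0.0002
gripper_force: 5.8
```

At the rigid stop with 11 N. Release upwards and check.

Emit:
step_arm --series '[{"delta_pos": [0, 0, -0.08], "yaw": 0}, {"delta_pos": [0, 0, -0.2], "yaw": 0}, {"delta_pos": [0, 0, -0.35], "yaw": 0}, {"delta_pos": [0, 0, -0.5], "yaw": 0}, {"delta_pos": [0, 0, -0.6], "yaw": 0}]'

```text
time: 10.28
ee_pos: [0.5425, 0.0183, 0.2245]
tool_rot: [1.966, 2.448, 0.004]
contact_force: [0.7, -0.6, 0.3]
gripper_width: 0.0002
gripper_force: 0.0
```

Emit:
step_arm --series '[{"delta_pos": [0.4, 0, 0], "yaw": 0}, {"delta_pos": [0.4, 0, 0], "yaw": 0}, {"delta_pos": [0.4, 0, 0], "yaw": 0}, {"delta_pos": [0.4, 0, 0], "yaw": 0}, {"delta_pos": [0.4, 0, 0], "yaw": 0}]'

```text
time: 10.7
ee_pos: [0.5203, 0.1165, 0.2204]
tool_rot: [-1.964, -2.451, 0.001]
contact_force: [-0.6, 0.1, 0.2]
gripper_width: -0.0001
gripper_force: 0.0
```

Emit:
step_arm --series '[{"delta_pos": [0, 0, 0], "yaw": 0}, {"delta_pos": [0, 0, 0], "yaw": 0}, {"delta_pos": [0, 0, 0], "yaw": 0}, {"delta_pos": [0, 0, 0], "yaw": 0}, {"delta_pos": [0, 0, 0], "yaw": 0}]'

```text
time: 11.12
ee_pos: [0.5208, 0.1149, 0.2208]
tool_rot: [-1.969, -2.448, 0.0]
contact_force: [-0.1, 0.5, -0.1]
gripper_width: -0.0001
gripper_force: 0.0
```

```bash
python3 -c "
from h import *
from cell import capture
go()
a=capture('scene')[100:340,240:560,::-1];b=capture('top')[170:350,220:440,::-1]
cv2.imwrite('pics/s6.png',np.hstack([cv2.resize(a,(400,300)),cv2.resize(b,(366,300))]))"
```

```text
t11.12 box [-8.2 71.6] 220.8 yaw frac to box-x 0.0005 F [-0.1  0.5 -0.1] tilt [-0. -0. -1.]
```

View pics/s6.png

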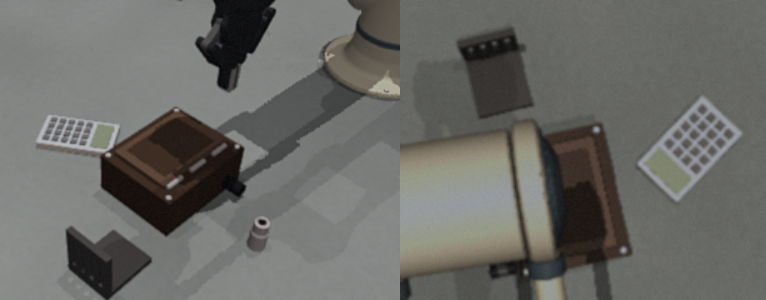

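The cover is shut and staying shut 1.2 s after release. The bystanders are where they were and the arm is clear.

```bash
python3 -c "
from cell import order
print(order.finish_job())"
```

```text
the job is handed in; nothing more can be done
None
```

The job is handed in: the cover popped open, the breaker button was pushed fully home, and the cover is latched shut again, with the angle plate, calculator and socket not disturbed; the hand-in returned no verdict.

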